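# Hook the balance spring of a magnifier lamp onto its post

## Robot

A 6-joint arm with a two-finger parallel gripper is mounted at the origin on the work surface. World frame = base frame: x ahead of the robot, y to its left, z up, the work surface at z = 0. Lengths are in mm, angles in rad, forces in N, time in s.
With the tool pointing down it reaches from about 350 to 775 mm from the base axis. Payload 7.3 kg.
Tool frame: the origin (TCP) lies between the finger pads; the fingertips stand 8 mm ahead of it and the grasp point (between the pads) lies 11 mm behind it; y points along the fingers, z is the direction in which the jaws open and shut, and the axes are right-handed (so a half turn about y gives the same grasp; the last joint's range is limited). The gripper opens to 92 mm and grips with 3 to 60 N. Pads are 19 mm wide; open, the fingers measure 130 mm over their backs; the gripper's body (75 mm by 190 mm) begins 47 mm behind the grasp point.
Start: joints at [1.128, 0.342, 1.524, -0, 1.275, -0.146], TCP at [153.527, 502.069, 234.741] pointing down, gripper open.
Joint ranges: [-2.53, 2.53], [-0.77, 2.02], [0.04, 2.7], [-1, 4.14], [0.28, 2.66], [-3.11, 3.11]. Speed limits (rad/s): [2.57, 2.57, 3.14, 3.14, 3.14, 3.14].

## Interface

Orientations are given as [roll, pitch, yaw] about the fixed x, y, z axes, in that order (R = Rz(yaw) Ry(pitch) Rx(roll)).
In Python, from plant import bot, vision, job gives the robot as it stands. The module is installed in compiled form; this text tells all that it offers.
- The arm moves only by the tool arm_command, never from a script. Its argument "deltas" is a list of rows, each a list of 4 numbers: the shift along the tool's x, y, z in m, then the turn about the tool's y in degrees. In form: [[x, y, z, twist], ...]. A call has 1 to 5 rows; each row shifts and turns the commanded pose from where the row before left it, along the tool's axes as they then stand; what a row does not reach is not made up. A row lasts 1/10 s, in which the tool goes at most 50 mm and 8.59 degrees, less where a joint would pass 70% of its speed; a pose out of reach is approached as far as the arm can. A call is refused whole if a number of a shift passes 0.05 or a number of a turn 8.59, either way. A call with a gripper value outside its range is refused whole. "claw" is the closure in counts, from 0 (fully open) to 255 (shut), set as the call begins (left out, the last holds). The fingers move at their own pace and stop on an object; the grip force is fixed at half the most. Time passes only in rows, so rows that do not move let the fingers close. It gives the time, the measured TCP pose, the force and the opening at its end, in the units of the state.
- bot.get_obs(): the state, without advancing time (a new reading comes with each control period).
- vision.capture(name): name is "scene" or "top" or "wrist"; returns a dict with "img" (400x640x3 uint8, red, green, blue), "camera_matrix" (3x3 intrinsics, pixels), "world_to_cam" (4x4, takes a point from world to camera coordinates); the wrist camera has in their place "mount" (4x4, takes a point from camera to tool coordinates, whose origin is the TCP and whose axes are the tool frame's). Camera axes: x right, y down, z forward; pixel columns grow to the right and rows downward; lengths in mm; the calibration is good to about 2 mm. A picture is of the moment at which its call begins: read the wrist's pose just before it. There is no depth.
- job.close_job(): hands the job in, once; it reports no verdict.
Trained networks look in a picture, given as the dict that the camera call returned (one of the last four; its "shot" number tells which), for a name from the list of things; names that differ only in an ending like _2 or _b are one class to them, and where a whole thing is asked for, a point or a joint stands for the part that bears it (a point fixed in the world has none). Each returns a list of dicts, best first, with "confidence" (0 to 1); they miss things now and then, are a little off and sometimes report something else, mostly with a low value. They report only what shows in the picture. A call takes as long as a camera call.
- vision.find_in(picture, name): "xyz" ([x, y, z] in mm, in the coordinates of the camera as it stood for that picture, good to about 4 mm: the middle of the surface that is visible of it).
- vision.regions_of(picture, name): "mask" (400x640 bool, what is visible of it).
The state is a dict: "time": time; "joint_positions": joint angles; "dq": joint speeds; "tau": joint torques, N m; "tool_pos": TCP position; "tcp_rot": TCP orientation; "contact_force": force on the tool from outside, world axes, zero at the start; "moment": the same for the moment, N m; "grip_width": finger opening in mm.
Only numpy, scipy, OpenCV 4.12 (cv2) and the standard library are available. Lean on these libraries where they do the work, as an engineer would, in place of code of your own. Each camera call takes 0.05 s, during which the arm holds its last target. There are 200 camera calls.

## Task

Take the yellow-handled spring puller from the tool rack, put its pin down through the red loop at the loose end of the lamp spring, and stretch the spring until its hook can swing round the brass post and settle on it, pulled snug by the spring. Do this with the puller only, never touching the red hook and loop with the gripper; then stand the puller back upright in a slot of the rack and let go of it.

Things in the scene. Friction and masses are not known exactly. Their poses are not given: they have to be found in the camera images.
- puller: Spring puller, 150 g, upright in a rack slot; the only tool with a yellow square handle (neighbours: round red and blue handles; slots vary). Origin: centre of its pin's tip, z up. Round pin 10 mm diameter to z = 65 mm; disc 60 mm diameter, 6 mm thick; handle 26 x 26 mm, flats along x and y, z = 71 to 136 mm. In the rack the disc rests on the top, the tip 10 mm above the bench.
- hook: Spring's loose end, red 5 mm wire, level, 45 mm above the bench. Origin: where the post's axis sits when hooked; x away from pivot, y left, z up. Crossbar at x = 7.5 mm; behind it (-x) an 18 mm wide throat between the shank (y = -9) and a lip (y = 9, ending at x = -9.5). Coil starts at x = -50. The post enters from +y behind the lip, at x = -42 to -16 (-28 best); then the crossbar seats on it.
- loop (a point): Middle of the closed red pulling loop on the hook, 25 mm out (+x) from the hook's origin; axes as the hook's. Inside, the loop is 30 mm wide (y) and reaches from 15 mm behind this point to a V-shaped end; the puller's 10 mm pin settles in the V 14 mm ahead (+x) of this point when pulling. Open from above; 45 mm above the bench.
- pivot (a point): Fixed upright pivot of the spring at its height. The spring only slides out along its line and swings level about this point; it cannot rise or tilt, and stays at the angle where it is left. Slack, the hook's origin is 125 mm from here, 17 to 32 degrees clockwise (from above) of the line pivot to post. Stretch at most 75 mm; 1.6 N at first plus 0.8 N per 10 mm. Pivot top 64 mm above bench.
- bracket: White lamp bracket, plate 235 x 100 x 10 mm (x = -185 to 50), fixed, with an upright brass post. Origin: on the brass post's axis at bench height; x points from pivot to post, z up; the pivot is 150 mm back at x = -150 mm, y = 0. Post 10 mm diameter, 14 mm cap, top 71 mm above the bench. A tube lies along x = -185 to 130 mm at y = 42 mm, top 22 mm high. Hooked, the spring is stretched 25 mm.
- rack: Grey tool rack fixed on the bench, block 76 x 275 x 75 mm. Origin: centre of its underside, y along its length, z up. Three square slots, 35 mm wide, right through, at x = 0 and y = -90, 0, 90 mm. Each holds one tool at the start, hanging by its disc; the puller's own slot stays free for it.

How it is judged:
By the outcome, as a careful person would: the job done as asked, in the order asked, and still so for the second after the job is handed in, with the robot touching nothing.
It also fails if it takes over 61 s, if anything falls off the work surface, if the arm or the gripper's body presses on something with over 40 N, if the wrist force passes 120 N, or if a joint passes its speed limit or range.

## Working session

There is one attempt and no reset: what is moved stays moved. The work goes in short steps, Python scripts to look and compute and a tool call to move; the robot and the scene stay as the last step left them, time stands still between calls to the robot, and variables do not carry over. Pictures are saved under pics/ and viewed, about 8 in all and at most 12, crops included, and the job is handed in when it is done.

Besides the shell and the picture viewer there is one more tool, called after "Emit:" as name([rows], argument=value, ...), one row to a line, values as JSON. arm_command: Moves the arm, as the interface text tells. Its arguments: {"type":"object","properties":{"deltas":{"type":"array","items":{"type":"array","items":{"type":"number"}}},"claw":{"type":"number"}},"required":["deltas"]}

```bash
mkdir -p pics; cat > h.py <<'E'
import numpy as np,cv2
from scipy.spatial.transform import Rotation as R
from plant import bot,vision,job
def T(o=None):
    o=o or bot.get_obs(); M=np.eye(4); M[:3,:3]=R.from_euler('xyz',o['tcp_rot']).as_matrix(); M[:3,3]=o['tool_pos']; return M
def cap(n):
    t=T(); p=vision.capture(n)
    p['c2w']= t@np.array(p['mount']) if n=='wrist' else np.linalg.inv(p['world_to_cam'])
    return p
def world(p,x): return (p['c2w']@np.append(x,1))[:3]
def ray(p,u,v,z):
    d=p['c2w'][:3,:3]@np.linalg.inv(p['camera_matrix'])@[u,v,1]; o=p['c2w'][:3,3]
    return o+d*(z-o[2])/d[2]
def proj(p,X):
    c=np.linalg.inv(p['c2w'])@np.append(X,1); q=p['camera_matrix']@c[:3]; return q[:2]/q[2]
def save(p,n): cv2.imwrite('pics/'+n,cv2.cvtColor(p['img'],cv2.COLOR_RGB2BGR))
E
python3 - <<'E'
from h import *
np.set_printoptions(precision=1,suppress=True)
o=bot.get_obs();print(o); print(T(o))
for n in ('scene','top'):
    p=cap(n);save(p,n+'0.png');print(n,p['c2w'][:3,3])
    for k in ('puller','hook','loop','pivot','bracket','rack'):
        r=vision.find_in(p,k)
        print(k,[(world(p,a['xyz']),round(a['confidence'],2)) for a in r[:3]])
E
```

```text
{'time': 0.0, 'joint_positions': array([ 1.1,  0.3,  1.5, -0. ,  1.3, -0.1]), 'dq': array([-0.,  0., -0.,  0., -0., -0.]), 'tau': array([ -0. , -43.1, -24.4,   0.1,   0.1,  -0. ]), 'tool_pos': array([153.4, 501.7, 234.1]), 'tcp_rot': array([-1.6,  0. , -0.3]), 'contact_force': array([ 0.1, -0.3,  0.5]), 'moment': array([-0., -0.,  0.]), 'grip_width': 91.66946806767044}
[[  1.   -0.    0.3 153.4]
 [ -0.3  -0.    1.  501.7]
 [ -0.   -1.   -0.  234.1]
 [  0.    0.    0.    1. ]]
scene [984.1 321.8 941.4]
puller [(array([ 520.1, -244.5,  101.5]), 0.81)]
hook [(array([471.2, 200.8,  48. ]), 0.68)]
loop [(array([471.7, 198.4,  47.3]), 0.75)]
pivot [(array([509.6, 142.3,   8.7]), 0.79)]
bracket [(array([507.2, 145.2,   9.8]), 0.95)]
rack [(array([ 534.9, -227. ,   66.6]), 0.65)]
top [ 505.8  -39.6 1085.6]
puller [(array([ 509.3, -249.7,   82.6]), 0.84)]
hook [(array([469.5, 198.5,  46.1]), 0.54)]
loop [(array([470.5, 201.7,  46.1]), 0.61)]
pivot [(array([493.8, 133.6,  13.1]), 0.58)]
bracket [(array([495. , 141.7,  11.7]), 0.6)]
rack [(array([ 511.4, -239.2,   76.7]), 0.82)]
```

View pics/top0.png

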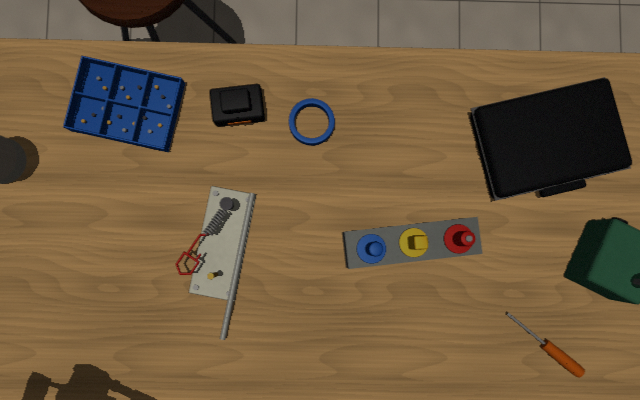

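View pics/scene0.png

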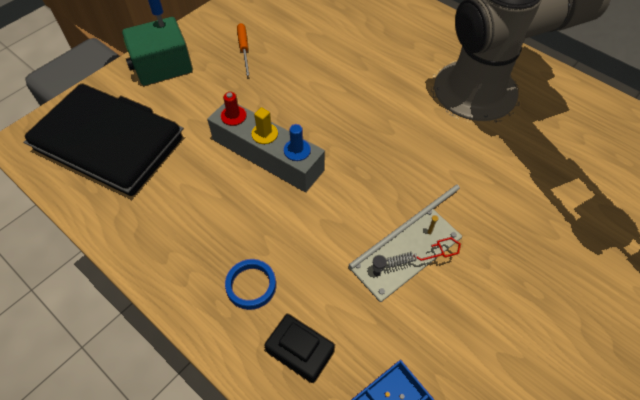

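The top view shows the puller (yellow square) in the middle slot at about (414,242). The pivot is at (229,204), the post cap at (211,276) and the red loop near (187,263). The scene view agrees.

```bash
cat >> h.py <<'E'
def plan(pos,yaw=None,n=None):
    "tool-axis rows to a world TCP pos with tool-down; yaw = world angle of tool z (jaw), deg"
    M=T(); cur=np.degrees(np.arctan2(M[1,2],M[0,2])); d=np.array(pos)-M[:3,3]
    tw=0 if yaw is None else (yaw-cur+90)%180-90
    print('jaw yaw',round(cur,2),'world d',d.round(1),'twist about world z',round(tw,2),'-> tool twist',round(-tw,2))
    n=n or int(np.ceil(max(np.linalg.norm(d)/48,abs(tw)/8.5,1)))
    A=M[:3,:3]; rows=[]
    for i in range(n):
        s=A.T@(d/n)/1000; rows.append([round(float(v),4) for v in s]+[round(-tw/n,2)])
        A=A@R.from_euler('y',-tw/n,degrees=True).as_matrix()
    for i in range(0,n,5): print(rows[i:i+5])
E
python3 - <<'E'
from h import *
np.set_printoptions(precision=2,suppress=True)
p=cap('wrist');print(p['mount']);print(p['camera_matrix'])
p=cap('top')
m=vision.regions_of(p,'rack')[0]['mask'].astype('uint8')|vision.regions_of(p,'puller')[0]['mask'].astype('uint8')
c=max(cv2.findContours(m,0,2)[0],key=cv2.contourArea)
r=cv2.minAreaRect(c);print(r)
b=np.array([ray(p,*q,75) for q in cv2.boxPoints(r)]);print(b,b.mean(0))
for n,uv,z in(('pivot',(229,204),64),('post',(211,276),71),('vtip',(181,272),45),('handle',(414,242),146)):print(n,ray(p,*uv,z))
plan((480,170,380),5)
E
```

```text
[[   0.      0.95    0.3   -81.39]
 [  -0.     -0.3     0.95 -149.23]
 [   1.     -0.      0.     -0.99]
 [   0.      0.      0.      1.  ]]
[[346.29   0.   324.68]
 [  0.   346.29 201.3 ]
 [  0.     0.     1.  ]]
((411.12799072265625, 242.33908081054688), (37.3927116394043, 136.71078491210938), 83.5064697265625)
[[ 529.7  -109.86   75.  ]
 [ 565.65 -388.4    75.  ]
 [ 489.86 -396.47   75.  ]
 [ 454.69 -119.28   75.  ]] [ 509.98 -253.5    75.  ]
pivot [582.88 120.65  64.  ]
post [436.01 151.78  71.  ]
vtip [441.6  218.74  45.  ]
handle [ 510.25 -243.43  146.  ]
jaw yaw 73.0 world d [ 326.5 -332.1  145.2] twist about world z -68.0 -> tool twist 68.0
[[0.0372, -0.0132, -0.0202, np.float64(6.18)], [0.0392, -0.0132, -0.0161, np.float64(6.18)], [0.0407, -0.0132, -0.0118, np.float64(6.18)], [0.0417, -0.0132, -0.0073, np.float64(6.18)], [0.0422, -0.0132, -0.0028, np.float64(6.18)]]
[[0.0423, -0.0132, 0.0018, np.float64(6.18)], [0.0419, -0.0132, 0.0063, np.float64(6.18)], [0.0409, -0.0132, 0.0108, np.float64(6.18)], [0.0395, -0.0132, 0.0152, np.float64(6.18)], [0.0377, -0.0132, 0.0193, np.float64(6.18)]]
[[0.0354, -0.0132, 0.0233, np.float64(6.18)]]
```

```bash
python3 - <<'E'
from h import *
plan((500,210,310),7)
E
```

```text
jaw yaw 73.0 world d [ 346.5 -292.1   75.2] twist about world z -66.0 -> tool twist 66.0
[[0.0417, -0.0075, -0.0178, np.float64(6.6)], [0.0434, -0.0075, -0.0129, np.float64(6.6)], [0.0446, -0.0075, -0.0078, np.float64(6.6)], [0.0452, -0.0075, -0.0026, np.float64(6.6)], [0.0452, -0.0075, 0.0026, np.float64(6.6)]]
[[0.0446, -0.0075, 0.0078, np.float64(6.6)], [0.0435, -0.0075, 0.0128, np.float64(6.6)], [0.0417, -0.0075, 0.0178, np.float64(6.6)], [0.0394, -0.0075, 0.0224, np.float64(6.6)], [0.0365, -0.0075, 0.0268, np.float64(6.6)]]
```

Emit:
arm_command([
  [0.0417,-0.0075,-0.0178,6.6],
  [0.0434,-0.0075,-0.0129,6.6],
  [0.0446,-0.0075,-0.0078,6.6],
  [0.0452,-0.0075,-0.0026,6.6],
  [0.0452,-0.0075,0.0026,6.6],
])

```text
time: 1.4
tool_pos: [327.8, 354.9, 272.7]
tcp_rot: [-1.57, 0.0, -0.877]
contact_force: [1.0, -0.2, -0.0]
grip_width: 91.8
```

Emit:
arm_command([
  [0.0446,-0.0075,0.0078,6.6],
  [0.0435,-0.0075,0.0128,6.6],
  [0.0417,-0.0075,0.0178,6.6],
  [0.0394,-0.0075,0.0224,6.6],
  [0.0365,-0.0075,0.0268,6.6],
])

```text
time: 1.9
tool_pos: [501.1, 208.6, 310.2]
tcp_rot: [-1.57, 0.0, -1.454]
contact_force: [0.3, 0.1, 0.1]
grip_width: 92.0
```

Emit:
arm_command([
  [0,0,0,0],
  [0,0,0,0],
  [0,0,0,0],
])

```text
time: 2.2
tool_pos: [499.0, 210.7, 309.4]
tcp_rot: [-1.572, 0.0, -1.447]
contact_force: [0.2, 0.9, -0.7]
grip_width: 91.5
```

```bash
python3 - <<'E'
from h import *
np.set_printoptions(precision=1,suppress=True)
p=cap('wrist');np.save('w1.npy',p,allow_pickle=True)
im=p['img'].copy()
for k in ('hook','loop','pivot','bracket'):
    print(k,[(world(p,a['xyz']),round(a['confidence'],2)) for a in vision.find_in(p,k)[:2]])
O=np.array([436,151.8,0]);P=np.array([582.9,120.7,0])
for q in (O+[0,0,71],P+[0,0,64]): cv2.circle(im,tuple(int(v) for v in proj(p,q).round()),4,(0,255,0),1); print(proj(p,q))
x,y=np.min([proj(p,O),proj(p,P)],0)
p['img']=im;save(p,'w1.png');plan((505,-245,240),7)
E
```

```text
hook [(array([471.2, 203.6,  50.1]), 0.7)]
loop [(array([478.3, 203.7,  46.8]), 0.73)]
pivot [(array([493.4, 147.2,   7.8]), 0.75)]
bracket [(array([493.8, 144.5,  14.8]), 0.9)]
[266.3 209.4]
[383.4 244.9]
jaw yaw 7.1 world d [   5.8 -455.9  -69.9] twist about world z -0.1 -> tool twist 0.1
[[0.0453, 0.007, -0.0051, np.float64(0.01)], [0.0453, 0.007, -0.0051, np.float64(0.01)], [0.0453, 0.007, -0.005, np.float64(0.01)], [0.0453, 0.007, -0.005, np.float64(0.01)], [0.0453, 0.007, -0.005, np.float64(0.01)]]
[[0.0453, 0.007, -0.005, np.float64(0.01)], [0.0453, 0.007, -0.005, np.float64(0.01)], [0.0453, 0.007, -0.005, np.float64(0.01)], [0.0453, 0.007, -0.005, np.float64(0.01)], [0.0453, 0.007, -0.005, np.float64(0.01)]]
```

View pics/w1.png

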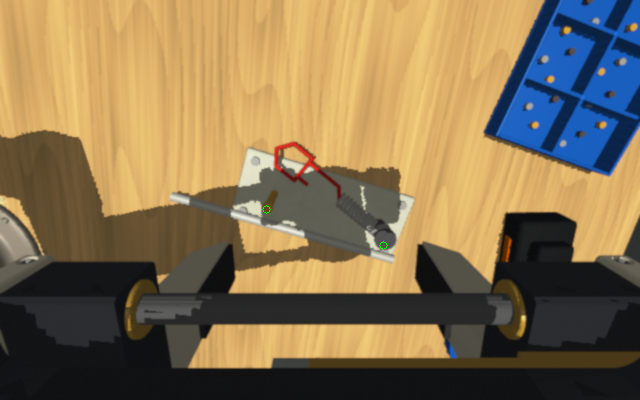

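The wrist picture shows the post cap at (266,209) and the pivot at (383,245), both matching my estimates. The loop spans about (275–314, 143–180). Next I'll fit the spring's angle from the red pixels.

```bash
python3 - <<'E'
from h import *
np.set_printoptions(precision=1,suppress=True)
P=np.array([582.9,120.7]);u=np.array([-146.9,31.1]);base=np.degrees(np.arctan2(u[1],u[0]));print(base)
w=np.load('w1.npy',allow_pickle=True).item()
for nm,p in (('wrist',w),('top',cap('top'))):
    h=cv2.cvtColor(p['img'],cv2.COLOR_RGB2HSV)
    m=((h[...,0]<8)|(h[...,0]>172))&(h[...,1]>150)&(h[...,2]>70)
    ys,xs=np.nonzero(m)
    X=np.array([ray(p,a,b,45)[:2] for a,b in zip(xs,ys)]);k=np.linalg.norm(X-[471,200],axis=1)<80;X=X[k]
    best=None
    for al in np.arange(-35,-14,.5):
        th=np.radians(base+al);ex=np.array([np.cos(th),np.sin(th)]);ey=np.array([-ex[1],ex[0]])
        D=X-P;x=D@ex-125;y=D@ey;l=x>12
        a=(y[l].max()+y[l].min())/2
        if best is None or abs(a)<best[0]: best=(abs(a),al,x,y,ex)
    a,al,x,y,ex=best;l=x>12;print(nm,len(X),'angle',al,'x',x.min(),x.max(),'y loop',y[l].min(),y[l].max())
    for lo in range(-45,55,6):
        q=(x>=lo)&(x<lo+6)
        if q.any():print(lo,np.sort(y[q])[::max(1,q.sum()//8)])
    print('loop mid',P+150*ex,'Vpin',P+164*ex)
E
```

```text
168.04648996529468
wrist 544 angle -23.5 x -46.198116718432644 51.96613911055246 y loop -20.057354798123765 20.858578924988137
-45 [-11.9 -10.1  -9.9  -9.1  -8.2  -8.   -7.2  -6.2  -4.5]
-39 [-14.8 -14.7 -13.9 -13.8 -13.7 -13.  -12.9 -12.8 -12.2 -12.1 -12.  -11.1
 -11. ]
-33 [-15.1 -15.1 -15.  -14.9 -14.2 -14.1 -14.  -13.4 -13.3 -13.2 -13.1 -12.5
 -12.4 -12.3]
-27 [-14.6 -14.5 -14.4 -14.3 -13.7 -13.6 -13.5 -12.8 -12.7 -12.7 -12.6 -11.9
 -11.8 -11.7]
-21 [-14.8 -14.7 -14.1 -14.  -13.9 -13.8 -13.1 -13.  -12.9 -12.3 -12.2 -12.1
 -12.  -11.4]
-15 [-14.3 -14.2 -14.1 -13.5 -13.4 -13.3 -13.2 -12.6 -12.5 -12.4 -11.8 -11.7
 -11.6 -11.5]
-9 [-14.7 -13.8 -13.  -12.7 -11.9 -10.9   9.2  10.8]
-3 [-14.8 -14.  -13.2 -12.2 -11.4 -10.6   9.7  10.5  11.4  12.3]
3 [-15.4 -13.4 -12.4 -10.9   1.2   7.4  10.1  11.2  12.7]
9 [-20.  -16.5 -12.9  -8.5  -3.3   3.7   9.9  15.9  18.9]
15 [-20.1 -19.2 -17.7 -16.8 -15.9  16.4  17.4  18.3  19.3]
21 [-19.6 -18.7 -17.8 -16.9 -15.5  16.3  17.7  18.6  19.6]
27 [-19.1 -18.2 -17.4 -16.5 -15.6  16.6  17.6  18.5  19.9]
33 [-19.2 -17.8 -16.9 -16.  -15.1  16.   17.1  18.   
[... 217 characters left out ...]
.46714240181251 y loop -20.43696578169972 19.421642944658572
-27 [-12.7]
-15 [-14.4 -12.3]
-9 [-14.  -11.9 -11.1]
-3 [-14.9 -14.5 -13.2 -12.8 -12.  -11.6]
3 [-14.1 -13.7 -12.9 -12.4 -11.2 -10.   -8.3  -5.4  -2.5   5. ]
9 [-20.8 -18.3 -16.7 -14.5 -10.4  -7.   -4.1   0.    3.4]
15 [-20.4 -20.  -19.2 -18.8 -17.5 -17.1]
21 [-20.1 -19.6 -18.4 -18.  -17.2 -16.7 -16.3  16.2]
27 [-19.3 -18.8 -18.  -17.6 -16.3  14.8  16.5  17.7  18.2  19.4]
33 [-19.7 -18.9 -18.5 -17.2 -16.8 -16.   14.   14.4  15.6  16.1  16.9  17.3
  18.5  19. ]
39 [-17.6 -14.7 -12.3  -9.4   8.5  11.4  13.1  14.8  16.4]
45 [-11.   -6.9  -4.   -1.1   1.8   3.5   5.2   6.8   9.7]
51 [-1.5  1.4]
loop mid [460.  206.6] Vpin [448.5 214.7]
```

Emit:
arm_command([
  [0.0453,0.007,-0.005,0],
  [0.0453,0.007,-0.005,0],
  [0.0453,0.007,-0.005,0],
  [0.0453,0.007,-0.005,0],
  [0.0453,0.007,-0.005,0],
])

```text
time: 3.0
tool_pos: [502.3, -19.1, 274.7]
tcp_rot: [-1.57, -0.0, -1.448]
contact_force: [0.3, -0.6, -0.5]
grip_width: 92.0
```

Emit:
arm_command([
  [0.0453,0.007,-0.005,0],
  [0.0453,0.007,-0.005,0],
  [0.0453,0.007,-0.005,0],
  [0,0,0,0],
  [0,0,0,0],
])

```text
time: 3.5
tool_pos: [504.1, -154.9, 253.4]
tcp_rot: [-1.571, 0.001, -1.451]
contact_force: [-0.1, 0.5, -0.0]
grip_width: 92.1
```

```bash
python3 - <<'E'
from h import *
np.set_printoptions(precision=1,suppress=True)
p=cap('wrist');save(p,'w2.png')
r=vision.find_in(p,'puller');print([(world(p,a['xyz']),a['confidence']) for a in r])
print(T()[:3,3],proj(p,[510,-243.5,146]),proj(p,[510,-243.5,81]))
E
```

```text
[(array([ 511.3, -244.8,   78.7]), 0.61)]
[ 504.4 -153.3  253.9] [320.  300.9] [320.8 264.9]
```

View pics/w2.png

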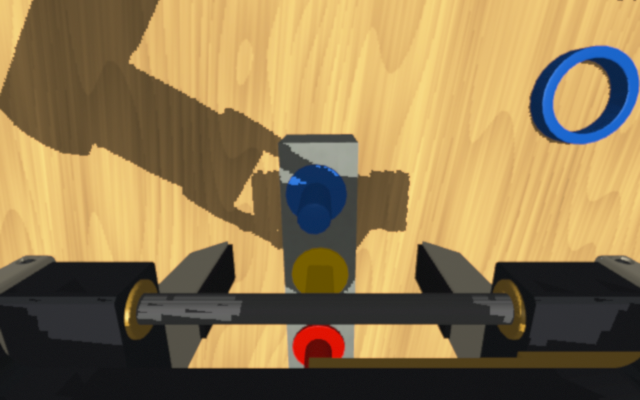

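The wrist picture shows the yellow disc at about (320,272), a few millimetres further toward -y than I predicted. I'll refine that from the yellow pixels.

```bash
python3 - <<'E'
from h import *
from scipy.optimize import least_squares
np.set_printoptions(precision=1,suppress=True)
def sil(p,x,y,yaw):
    a=np.linspace(0,2*np.pi,48);m=np.zeros((1600,2560),'uint8')
    R2=np.array([[np.cos(yaw),-np.sin(yaw)],[np.sin(yaw),np.cos(yaw)]])
    disc=[[x+30*np.cos(t),y+30*np.sin(t),z] for t in a for z in(75,81)]
    h=[[*(R2@[i*13,j*13]+[x,y]),z] for i in(-1,1) for j in(-1,1) for z in(81,146)]
    for pts in(disc,h):
        q=np.array([proj(p,X) for X in pts])*4
        cv2.fillConvexPoly(m,cv2.convexHull(q.round().astype('int32')),1)
    return m[2::4,2::4]>0
for n in('wrist','top','scene'):
    p=cap(n);h=cv2.cvtColor(p['img'],cv2.COLOR_RGB2HSV)
    m=(h[...,0]>20)&(h[...,0]<32)&(h[...,1]>200)&(h[...,2]>60)
    c=proj(p,[510,-248,90]);vv,uu=np.mgrid[:400,:640];near=(np.hypot(uu-c[0],vv-c[1])<80)
    if n=='wrist': near&=(vv<293)
    m&=near;best=(0,)
    for st in(3,1):
        cx,cy=(510,-248) if st==3 else best[1:3]
        for x in cx+st*np.arange(-4,5):
            for y in cy+st*np.arange(-4,5):
                s=sil(p,x,y,np.radians(7.3))&near;i=(s&m).sum()/(s|m).sum()
                if i>best[0]:best=(i,x,y)
    out=[(d,round(float(((s:=sil(p,*best[1:],np.radians(d))&near)&m).sum()/(s|m).sum()),3)) for d in range(-20,31,5)]
    print(n,m.sum(),best,out)
E
```

```text
wrist 2030 (np.float64(0.9437470943747094), np.int64(511), np.int64(-257)) [(-20, 0.944), (-15, 0.944), (-10, 0.944), (-5, 0.944), (0, 0.944), (5, 0.944), (10, 0.944), (15, 0.944), (20, 0.944), (25, 0.944), (30, 0.944)]Traceback (most recent call last):
  File "<stdin>", line 20, in <module>
ValueError: not enough values to unpack (expected 2, got 0)
```

```bash
python3 - <<'E'
from h import *
np.set_printoptions(precision=1,suppress=True)
def sil(p,x,y,yaw):
    a=np.linspace(0,2*np.pi,48);m=np.zeros((1600,2560),'uint8')
    R2=np.array([[np.cos(yaw),-np.sin(yaw)],[np.sin(yaw),np.cos(yaw)]])
    disc=[[x+30*np.cos(t),y+30*np.sin(t),z] for t in a for z in(75,81)]
    h=[[*(R2@[i*13,j*13]+[x,y]),z] for i in(-1,1) for j in(-1,1) for z in(81,146)]
    for pts in(disc,h):
        q=np.array([proj(p,X) for X in pts])*4
        cv2.fillConvexPoly(m,cv2.convexHull(q.round().astype('int32')),1)
    return m[2::4,2::4]>0
cv2.imwrite('pics/w2_top_now.png',cap('top')['img'][:,:,::-1])
for n in('top','scene'):
    p=dict(np.load('t.npy',allow_pickle=True).item()) if 0 else cap(n)
    p['img']=cv2.cvtColor(cv2.imread(f'pics/{n}0.png'),cv2.COLOR_BGR2RGB)
    h=cv2.cvtColor(p['img'],cv2.COLOR_RGB2HSV)
    c=proj(p,[510,-248,90]);vv,uu=np.mgrid[:400,:640];near=(np.hypot(uu-c[0],vv-c[1])<60)
    print(h[int(c[1]),int(c[0])],c)
    m=(h[...,0]>20)&(h[...,0]<32)&(h[...,1]>170)&(h[...,2]>60)&near;print(m.sum())
    best=(0,510,-248)
    for st in(3,1):
        cx,cy=best[1:3]
        for x in cx+st*np.arange(-5,6):
            for y in cy+st*np.arange(-5,6):
                s=sil(p,x,y,np.radians(7.3));i=(s&m).sum()/(s|m).sum()
                if i>best[0]:best=(i,x,y)
    out=[(d,round(float(((s:=sil(p,*best[1:],np.radians(d)))&m).sum()/(s|m).sum()),3)) for d in range(-20,31,5)]
    print(n,best,out)
E
```

```text
[ 23 233  59] [410.2 242.2]
613
top (np.float64(0.8561452513966481), np.int64(510), np.int64(-258)) [(-20, 0.851), (-15, 0.853), (-10, 0.853), (-5, 0.854), (0, 0.85), (5, 0.855), (10, 0.855), (15, 0.855), (20, 0.853), (25, 0.854), (30, 0.853)]
[ 23 255  89] [266.7 131.8]
658
scene (np.float64(0.90633608815427), np.int64(509), np.int64(-257)) [(-20, 0.923), (-15, 0.918), (-10, 0.915), (-5, 0.906), (0, 0.908), (5, 0.903), (10, 0.906), (15, 0.908), (20, 0.911), (25, 0.922), (30, 0.925)]
```

```bash
python3 - <<'E'
from h import *
plan((510,-257,170),7.3)
plan((510,-257,94),7.3)
E
```

```text
jaw yaw 7.1 world d [   5.5 -103.6  -84. ] twist about world z 0.2 -> tool twist -0.2
[[0.0345, 0.028, -0.0025, np.float64(-0.07)], [0.0345, 0.028, -0.0025, np.float64(-0.07)], [0.0345, 0.028, -0.0025, np.float64(-0.07)]]
jaw yaw 7.1 world d [   5.5 -103.6 -160. ] twist about world z 0.2 -> tool twist -0.2
[[0.0259, 0.04, -0.0019, np.float64(-0.05)], [0.0259, 0.04, -0.0019, np.float64(-0.05)], [0.0259, 0.04, -0.0019, np.float64(-0.05)], [0.0259, 0.04, -0.0019, np.float64(-0.05)]]
```

Emit:
arm_command([
  [0.0345,0,-0.0025,0],
  [0.0345,0,-0.0025,0],
  [0.0345,0.01,-0.0025,-0.2],
  [0,0.037,0,0],
  [0,0.037,0,0],
])

```text
time: 4.35
tool_pos: [510.0, -259.0, 169.3]
tcp_rot: [-1.569, -0.002, -1.446]
contact_force: [0.5, -0.1, -0.5]
grip_width: 91.7
```

Emit:
arm_command([
  [0,0.03,0,0],
  [0,0.026,0,0],
  [0,0.02,0,0],
  [0,0,0,0],
  [0,0,0,0],
])

```text
time: 4.85
tool_pos: [509.9, -257.9, 94.2]
tcp_rot: [-1.571, -0.0, -1.445]
contact_force: [0.0, -0.4, 0.2]
grip_width: 91.5
```

```bash
python3 - <<'E'
from h import *
plan((510,-257,94),7.3)
p=cap('scene');c=p['img'][60:220,180:360];cv2.imwrite('pics/s3.png',cv2.resize(c[:,:,::-1],None,fx=4,fy=3.7,interpolation=2))
E
```

```text
jaw yaw 7.23 world d [ 0.1  0.9 -0.2] twist about world z 0.07 -> tool twist -0.07
[[-0.0008, 0.0002, 0.0002, np.float64(-0.07)]]
```

View pics/s3.png

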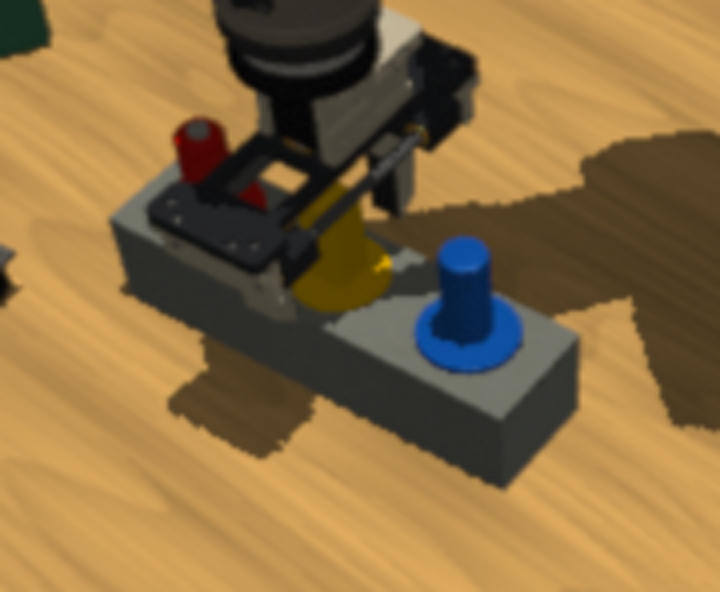

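The jaws straddle the yellow handle, which is centred at about (335,240) in the crop, and the neighbours are clear. I'll close the jaws.

Emit:
arm_command([
  [0,0,0,0],
  [0,0,0,0],
  [0,0,0,0],
  [0,0,0,0],
  [0,0,0,0],
], claw=255)

```text
time: 5.4
tool_pos: [509.5, -258.2, 93.8]
tcp_rot: [-1.571, -0.0, -1.445]
contact_force: [0.1, 0.3, 0.3]
grip_width: 56.4
```

Emit:
arm_command([
  [0,0,0,0],
  [0,0,0,0],
  [0,0,0,0],
  [0,0,0,0],
  [0,0,0,0],
])

```text
time: 5.9
tool_pos: [509.6, -258.1, 93.7]
tcp_rot: [-1.571, 0.0, -1.445]
contact_force: [0.1, 0.3, -0.8]
grip_width: 25.8
```

Emit:
arm_command([
  [0,-0.02,0,0],
  [0,-0.04,0,0],
  [0,-0.045,0,0],
  [0,-0.045,0,0],
  [0,0,0,0],
])

```text
time: 6.4
tool_pos: [511.7, -259.6, 250.4]
tcp_rot: [-1.562, -0.008, -1.445]
contact_force: [-0.3, 0.2, -0.9]
grip_width: 26.5
```

```bash
python3 - <<'E'
from h import *
plan((460.4,207.2,190),7.3)
E
```

```text
jaw yaw 7.2 world d [-51.3 466.8 -60.4] twist about world z 0.1 -> tool twist -0.1
[[-0.047, 0.0057, 0.0007, np.float64(-0.01)], [-0.047, 0.0057, 0.0007, np.float64(-0.01)], [-0.047, 0.0057, 0.0007, np.float64(-0.01)], [-0.047, 0.0057, 0.0007, np.float64(-0.01)], [-0.047, 0.0057, 0.0007, np.float64(-0.01)]]
[[-0.047, 0.0057, 0.0007, np.float64(-0.01)], [-0.047, 0.0057, 0.0008, np.float64(-0.01)], [-0.047, 0.0057, 0.0008, np.float64(-0.01)], [-0.047, 0.0057, 0.0008, np.float64(-0.01)], [-0.047, 0.0057, 0.0008, np.float64(-0.01)]]
```

Emit:
arm_command([
  [-0.03,0,0.0007,0],
  [-0.045,0,0.0007,0],
  [-0.05,0,0.0007,0],
  [-0.05,0,0.0007,0],
  [-0.05,0.005,0.0007,0],
])

```text
time: 6.9
tool_pos: [484.0, -33.0, 238.1]
tcp_rot: [-1.571, 0.0, -1.446]
contact_force: [0.2, 0.8, -1.7]
grip_width: 25.8
```

Emit:
arm_command([
  [-0.05,0.01,0.0007,0],
  [-0.05,0.01,0.0008,0],
  [-0.05,0.01,0.0008,0],
  [-0.05,0.015,0.0008,0],
  [-0.043,0.01,0.0008,0],
])

```text
time: 7.4
tool_pos: [457.2, 203.7, 183.2]
tcp_rot: [-1.573, -0.0, -1.445]
contact_force: [0.0, -0.7, -2.2]
grip_width: 25.8
```

Emit:
arm_command([
  [0,0,0,0],
  [0,0,0,0],
  [0,0,0,0],
])

```text
time: 7.7
tool_pos: [458.7, 201.0, 184.6]
tcp_rot: [-1.572, -0.0, -1.446]
contact_force: [0.2, 0.5, -0.9]
grip_width: 25.9
```

```bash
python3 - <<'E'
from h import *
np.set_printoptions(precision=1,suppress=True)
t=T();print(t)
p=cap('scene')
print('pin pred',proj(p,t[:3,3]+[0,0,-84]),proj(p,t[:3,3]+[0,0,-19]),'loop',proj(p,[460.4,207.2,45]))
u,v=map(int,proj(p,t[:3,3]+[0,0,-84]))
u0,v0=max(0,u-100),max(0,v-110);c=p['img'][v0:v0+180,u0:u0+200];print(u0,v0)
cv2.imwrite('pics/s4.png',cv2.resize(c[:,:,::-1],None,fx=3.3,fy=3.3,interpolation=2))
plan((460.4,207.2,101),7.3)
E
```

```text
[[  0.1  -0.    1.  458.7]
 [ -1.   -0.    0.1 201. ]
 [  0.   -1.   -0.  184.6]
 [  0.    0.    0.    1. ]]
pin pred [451.9 231.4] [459.9 213.8] loop [447.8 247.4]
351 121
jaw yaw 7.12 world d [  1.4   6.4 -83.9] twist about world z 0.18 -> tool twist -0.18
[[-0.0031, 0.0419, 0.0011, np.float64(-0.09)], [-0.0031, 0.0419, 0.0011, np.float64(-0.09)]]
```

View pics/s4.png

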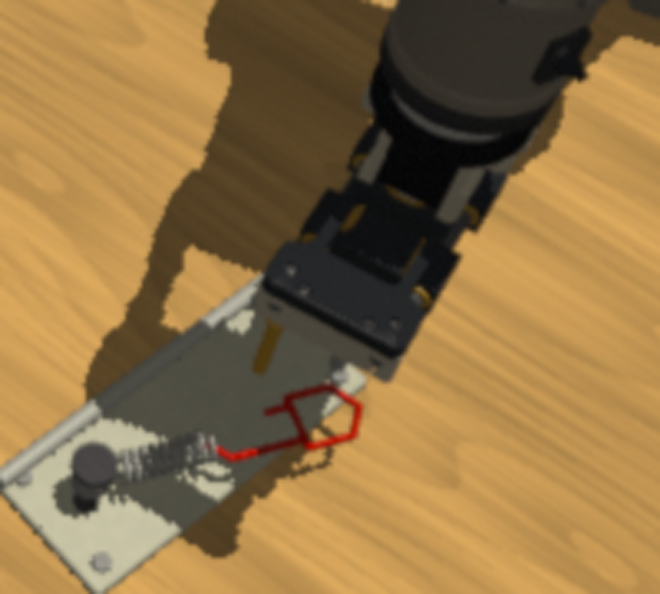

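The gripper body hides the puller in this view, so I'll use the wrist camera, which should show the pin and the loop together.

```bash
python3 - <<'E'
from h import *
np.set_printoptions(precision=1,suppress=True)
t=T();p=cap('wrist')
for nm,q in(('tip',[0,84,0]),('pintop',[0,19,0])):
    print(nm,proj(p,(t@np.append(q,1))[:3]))
print('loop',proj(p,[460.4,207.2,45]))
c=p['img'][120:320,200:440]
cv2.imwrite('pics/w5.png',cv2.resize(c[:,:,::-1],None,fx=3,fy=3,interpolation=2))
E
```

```text
tip [325.7 211.3]
pintop [326. 251.]
loop [328.  183.3]
```

View pics/w5.png

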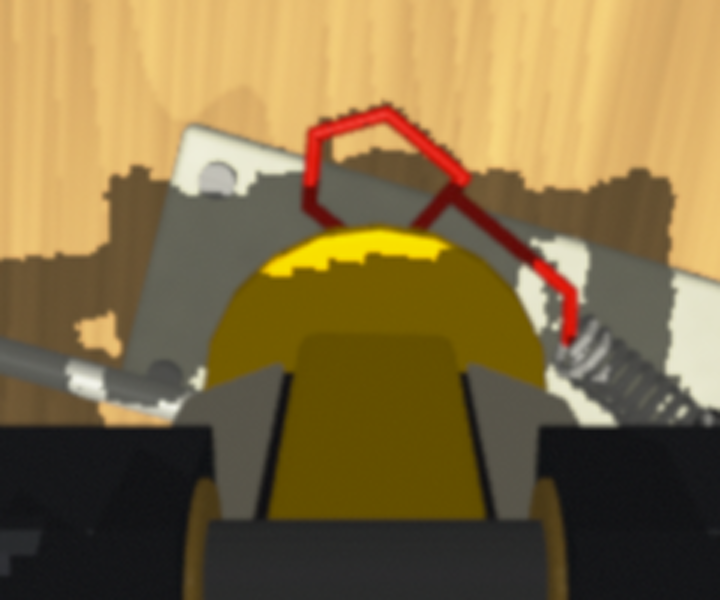

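The puller is upright and centred: the disc edge at crop (377,228) matches the prediction to under 1 mm. The projected loop centre, crop (384,189), lies inside the red loop. I'll go down now.

Emit:
arm_command([
  [-0.0031,0,0.001,0],
  [-0.0031,0,0.001,0],
  [0,0.02,0,0],
  [0,0.02,0,0],
  [0,0,0,0],
])

```text
time: 8.3
tool_pos: [458.6, 207.7, 142.9]
tcp_rot: [-1.576, -0.001, -1.446]
contact_force: [0.2, -1.1, -1.8]
grip_width: 25.7
```

Emit:
arm_command([
  [0,0.015,0,0],
  [0,0.015,0,0],
  [0,0.01,0,0],
  [0,0.0035,0,0],
  [0,0,0,0],
])

```text
time: 8.8
tool_pos: [460.1, 208.3, 101.6]
tcp_rot: [-1.571, 0.0, -1.445]
contact_force: [1.0, -0.1, -1.0]
grip_width: 26.1
```

```bash
cat >> h.py <<'E'
P=np.array([582.9,120.7])
def path(pts):
    "tool rows (no twist) through (radius, angle deg from pivot->post) pin positions"
    M=T(); A=M[:3,:3]; c=M[:3,3]; out=[]
    d=c[:2]-P; print('now r',np.hypot(*d).round(1),'ang',round(np.degrees(np.arctan2(d[1],d[0]))-168.05,2),'z',c[2].round(1))
    for r,a in pts:
        th=np.radians(168.05+a); q=np.array([*(P+r*np.array([np.cos(th),np.sin(th)])),c[2]])
        out.append([round(float(v),4) for v in A.T@(q-c)/1000]); c=q
    for i in range(0,len(out),5): print(out[i:i+5])
E
python3 - <<'E'
from h import *
o=bot.get_obs();print(o['tool_pos'],o['contact_force'],o['moment'])
path([(160,-23.3),(170,-23.3),(180,-23.3),(190,-23.3),(200,-23.3),(208,-23.3),(215,-23.3),(217,-23.3)])
p=cap('wrist');c=p['img'][120:320,200:440]
cv2.imwrite('pics/w6.png',cv2.resize(c[:,:,::-1],None,fx=3,fy=3,interpolation=2))
E
```

```text
[460.13788064 208.25797008 101.61207812] [ 1.00799667 -0.13963159 -1.03373554] [-0.07407519  0.02455502 -0.02156726]
now r 150.8 ang -23.55 z 101.6
[[-0.0057, 0.0, -0.0072], [-0.0067, 0.0, -0.0074], [-0.0067, 0.0, -0.0074], [-0.0067, 0.0, -0.0074], [-0.0067, 0.0, -0.0074]]
[[-0.0054, 0.0, -0.0059], [-0.0047, 0.0, -0.0052], [-0.0013, 0.0, -0.0015]]
```

View pics/w6.png

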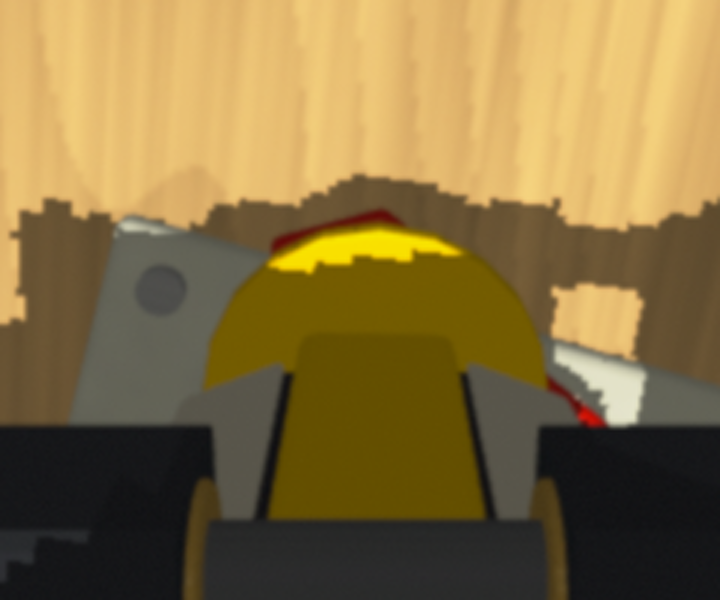

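The loop's corners, crop (275,245) and (385,212), stick out around the disc, so the pin is inside. I'll stretch outward.

Emit:
arm_command([
  [-0.0057,0,-0.0072,0],
  [-0.0067,0,-0.0074,0],
  [-0.0067,0,-0.0074,0],
  [-0.0067,0,-0.0074,0],
  [0,0,0,0],
])

```text
time: 9.35
tool_pos: [426.8, 230.9, 101.8]
tcp_rot: [-1.57, -0.0, -1.444]
contact_force: [2.9, -2.2, -1.4]
grip_width: 25.7
```

Emit:
arm_command([
  [-0.0067,0,-0.0074,0],
  [-0.0054,0,-0.0059,0],
  [-0.0047,0,-0.0052,0],
  [-0.0013,0,-0.0015,0],
  [0,0,0,0],
])

```text
time: 9.85
tool_pos: [405.8, 245.7, 101.7]
tcp_rot: [-1.57, -0.0, -1.444]
contact_force: [5.1, -3.2, -1.9]
grip_width: 26.1
```

```bash
python3 - <<'E'
from h import *
o=bot.get_obs();print(o['contact_force'],o['moment'],o['tcp_rot'])
path([(217,-20),(217,-16.5),(217,-13),(217,-9.5),(217,-6),(217,-3),(217,-1),(217,0)])
p=cap('wrist');h=cv2.cvtColor(p['img'],cv2.COLOR_RGB2HSV)
m=((h[...,0]<8)|(h[...,0]>172))&(h[...,1]>150)&(h[...,2]>50)
ys,xs=np.nonzero(m);X=np.array([ray(p,a,b,45)[:2] for a,b in zip(xs,ys)])-P
r=np.hypot(*X.T);a=np.degrees(np.arctan2(X[:,1],X[:,0]))-168.05
for lo in range(60,240,10):
    k=(r>=lo)&(r<lo+10)&(abs(a)<45)
    if k.sum()>2:print(lo,k.sum(),a[k].min().round(1),a[k].max().round(1))
E
```

```text
[ 5.08027135 -3.16213453 -1.88026545] [-0.90485299 -1.02034048 -0.06397935] [-1.56950285e+00 -2.09520969e-04 -1.44447333e+00]
now r 216.8 ang -23.28 z 101.7
[[0.0092, -0.0, -0.0083], [0.0105, -0.0, -0.0081], [0.011, -0.0, -0.0074], [0.0114, -0.0, -0.0067], [0.0118, -0.0, -0.006]]
[[0.0104, -0.0, -0.0046], [0.0071, -0.0, -0.0027], [0.0036, -0.0, -0.0013]]
160 35 -28.5 -27.3
170 15 -27.9 -27.4
```

Force is 6.0 N against 5.8 N expected, so the spring is on the pin and stretched. I'll swing it round the post.

Emit:
arm_command([
  [0.0092,0,-0.0083,0],
  [0.0105,0,-0.0081,0],
  [0.011,0,-0.0074,0],
  [0.0114,0,-0.0067,0],
  [0,0,0,0],
])

```text
time: 10.4
tool_pos: [380.9, 199.3, 101.8]
tcp_rot: [-1.569, 0.0, -1.446]
contact_force: [5.4, -2.0, -2.2]
grip_width: 25.7
```

Emit:
arm_command([
  [0.0118,0,-0.006,0],
  [0.0104,0,-0.0046,0],
  [0.0071,0,-0.0027,0],
  [0.0036,0,-0.0013,0],
  [0,0,0,0],
])

```text
time: 10.9
tool_pos: [371.7, 165.7, 102.1]
tcp_rot: [-1.567, 0.001, -1.446]
contact_force: [6.1, -2.0, -2.1]
grip_width: 26.2
```

```bash
python3 - <<'E'
from h import *
o=bot.get_obs();f=o['contact_force'];print(f)
th=np.radians(168.05);print('radial',f[:2]@[np.cos(th),np.sin(th)],'tang',f[:2]@[-np.sin(th),np.cos(th)])
path([(211,0),(205,0),(199,0),(193,0),(189,0),(185,0),(180,0),(176,0)])
p=cap('wrist');c=p['img'][100:320,170:470]
cv2.imwrite('pics/w7.png',cv2.resize(c[:,:,::-1],None,fx=2.6,fy=2.6,interpolation=2))
p=cap('top');print(proj(p,[436,151.8,71]));c=p['img'][160:320,120:300]
cv2.imwrite('pics/t7.png',cv2.resize(c[:,:,::-1],None,fx=3.5,fy=3.5,interpolation=2))
E
```

```text
[ 6.11085378 -1.97877509 -2.13109317]
radial -6.388144667003162 tang 0.6705911305570514
now r 215.9 ang -0.07 z 102.1
[[0.0018, 0.0, 0.0046], [0.002, 0.0, 0.0057], [0.002, 0.0, 0.0057], [0.002, 0.0, 0.0057], [0.0013, 0.0, 0.0038]]
[[0.0013, 0.0, 0.0038], [0.0016, 0.0, 0.0047], [0.0013, 0.0, 0.0038]]
[210.99134923 276.0024236 ]
```

View pics/w7.png

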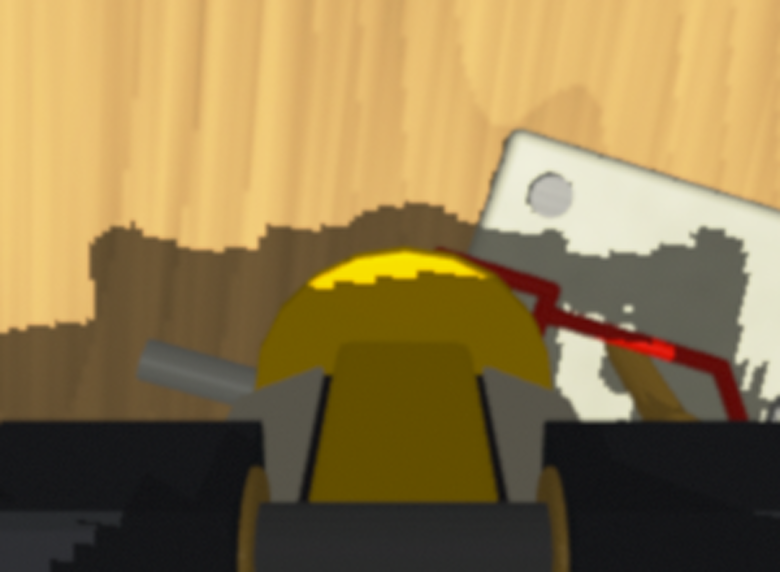

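The post appears at about (640,380) on the throat side of the red shank, between the bend (725,370) and the crossbar (545,315), as intended. I'll ease back to seat it.

Emit:
arm_command([
  [0.0018,0,0.0046,0],
  [0.002,0,0.0057,0],
  [0.002,0,0.0057,0],
  [0.002,0,0.0057,0],
  [0,0,0,0],
])

```text
time: 11.5
tool_pos: [393.6, 160.4, 101.4]
tcp_rot: [-1.57, 0.0, -1.446]
contact_force: [4.1, -0.6, -1.5]
grip_width: 25.9
```

```bash
python3 - <<'E'
from h import *
o=bot.get_obs();f=o['contact_force'];print(f)
th=np.radians(168.05);print('radial',f[:2]@[np.cos(th),np.sin(th)],'tang',f[:2]@[-np.sin(th),np.cos(th)])
path([(186,0),(182,0),(178,0),(175,0)])
E
```

```text
[ 4.10049956 -0.6406719  -1.48459462]
radial -4.1442925123877155 tang -0.2222536249970762
now r 193.4 ang 0.09 z 101.4
[[0.0021, 0.0, 0.0071], [0.0013, 0.0, 0.0038], [0.0013, 0.0, 0.0038], [0.001, 0.0, 0.0028]]
```

Emit:
arm_command([
  [0.0021,0,0.0071,0],
  [0.0013,0,0.0038,0],
  [0.0013,0,0.0038,0],
  [0,0,0,0],
  [0,0,0,0],
])

```text
time: 12.0
tool_pos: [407.2, 157.7, 101.2]
tcp_rot: [-1.572, 0.0, -1.445]
contact_force: [-0.6, -0.0, -2.0]
grip_width: 25.8
```

```bash
python3 - <<'E'
from h import *
o=bot.get_obs();f=o['contact_force'];print(f)
th=np.radians(168.05);print('radial',f[:2]@[np.cos(th),np.sin(th)],'tang',f[:2]@[-np.sin(th),np.cos(th)])
path([(176,0)])
E
```

```text
[-5.60752286e-01 -1.82337120e-03 -2.00562208e+00]
radial 0.5482224922932889 tang 0.11789211271889335
now r 179.5 ang 0.07 z 101.2
[[0.0009, -0.0, 0.0034]]
```

The radial force dropped to about zero at r = 180, so the post is carrying the spring. I'll centre the pin in the loop and lift out.

Emit:
arm_command([
  [0.0009,0,0.0034,0],
  [0,0,0,0],
  [0,-0.012,0,0],
  [0,-0.015,0,0],
  [0,-0.02,0,0],
])

```text
time: 12.5
tool_pos: [410.6, 157.1, 148.4]
tcp_rot: [-1.573, -0.0, -1.445]
contact_force: [0.7, -0.4, -2.0]
grip_width: 26.2
```

Emit:
arm_command([
  [0,-0.03,0,0],
  [0,-0.04,0,0],
  [0,-0.035,0,0],
  [0,0,0,0],
  [0,0,0,0],
])

```text
time: 13.0
tool_pos: [411.2, 157.3, 253.6]
tcp_rot: [-1.57, 0.0, -1.445]
contact_force: [-0.1, -0.4, -2.4]
grip_width: 25.7
```

```bash
python3 - <<'E'
from h import *
print(T()[:3,3]);plan((510,-257,252),7.3)
p=cap('wrist');c=p['img'][60:320,170:470]
print(proj(p,[436,151.8,71])-[170,60],proj(p,[436,151.8,45])-[170,60])
cv2.imwrite('pics/w8.png',cv2.resize(c[:,:,::-1],None,fx=2.3,fy=2.3,interpolation=2))
E
```

```text
[411.18239268 157.2554885  253.63835789]
jaw yaw 7.2 world d [  98.8 -414.3   -1.6] twist about world z 0.1 -> tool twist -0.1
[[0.047, 0.0002, 0.0051, np.float64(-0.01)], [0.047, 0.0002, 0.0051, np.float64(-0.01)], [0.047, 0.0002, 0.0051, np.float64(-0.01)], [0.047, 0.0002, 0.0051, np.float64(-0.01)], [0.047, 0.0002, 0.0051, np.float64(-0.01)]]
[[0.047, 0.0002, 0.0051, np.float64(-0.01)], [0.047, 0.0002, 0.0051, np.float64(-0.01)], [0.047, 0.0002, 0.0051, np.float64(-0.01)], [0.047, 0.0002, 0.0051, np.float64(-0.01)]]
[179.29090739 127.02654153] [177.59402582 120.70429799]
```

View pics/w8.png

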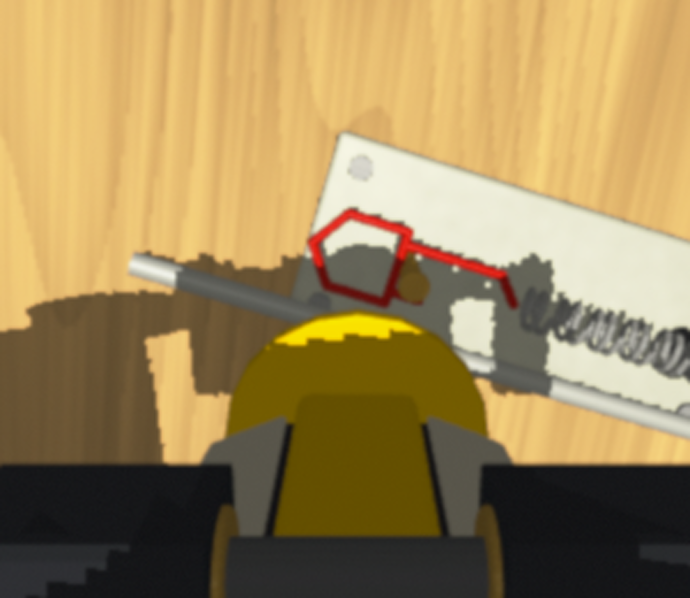

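The post cap at (412,283) sits in the throat against the crossbar, between the shank and the lip, so the spring is hooked. Now back to the rack, to the original grasp pose (509.6, -258.1, 94).

Emit:
arm_command([
  [0.03,-0.002,0.004,0],
  [0.047,0,0.0051,0],
  [0.047,0,0.0051,0],
  [0.047,0,0.0051,0],
  [0.047,0,0.0051,0],
])

```text
time: 13.55
tool_pos: [462.1, -57.5, 253.7]
tcp_rot: [-1.574, 0.002, -1.445]
contact_force: [1.6, 0.7, -2.6]
grip_width: 25.6
```

Emit:
arm_command([
  [0.047,0,0.0051,0],
  [0.047,0,0.0051,0],
  [0.047,0,0.0051,0],
  [0.047,0,0.0051,0],
  [0.017,0,0.0012,0],
])

```text
time: 14.05
tool_pos: [509.5, -260.5, 252.5]
tcp_rot: [-1.574, 0.002, -1.448]
contact_force: [0.4, 0.3, -1.7]
grip_width: 25.7
```

Emit:
arm_command([
  [0,0,0,0],
  [0,0,0,0],
  [0,0,0,0],
])

```text
time: 14.35
tool_pos: [509.6, -255.2, 254.6]
tcp_rot: [-1.572, 0.002, -1.444]
contact_force: [0.5, -0.9, -1.9]
grip_width: 25.7
```

```bash
python3 - <<'E'
from h import *
print(bot.get_obs()['contact_force']);plan((509.8,-258,95),7.2,1)
E
```

```text
[ 0.54097249 -0.91000687 -1.89339054]
jaw yaw 7.26 world d [   0.2   -2.8 -159.6] twist about world z -0.06 -> tool twist 0.06
[[0.0031, 0.1596, 0.0001, np.float64(0.06)]]
```

Emit:
arm_command([
  [0.0028,0,0,0],
  [0,0.035,0,0],
  [0,0.035,0,0],
  [0,0.025,0,0],
  [0,0,0,0],
])

```text
time: 14.85
tool_pos: [508.5, -257.4, 157.2]
tcp_rot: [-1.576, 0.005, -1.444]
contact_force: [-0.9, 0.8, -2.0]
grip_width: 26.1
```

Emit:
arm_command([
  [0,0.02,0,0],
  [0,0.018,0,0],
  [0,0.012,0,0],
  [0,0.008,0,0],
  [0,0,0,0],
])

```text
time: 15.35
tool_pos: [510.2, -259.2, 102.3]
tcp_rot: [-1.571, 0.0, -1.445]
contact_force: [-0.1, -0.3, -1.7]
grip_width: 25.8
```

Emit:
arm_command([
  [0,0.004,0,0],
  [0,0.003,0,0],
  [0,0.0015,0,0],
  [0,0,0,0],
  [0,0,0,0],
])

```text
time: 15.85
tool_pos: [510.4, -259.5, 94.1]
tcp_rot: [-1.571, -0.0, -1.445]
contact_force: [-0.3, -0.4, -2.5]
grip_width: 26.0
```

Emit:
arm_command([
  [0,0.001,0,0],
  [0,0,0,0],
  [0,0,0,0],
])

```text
time: 16.15
tool_pos: [510.5, -259.6, 93.7]
tcp_rot: [-1.57, -0.001, -1.445]
contact_force: [-1.1, 0.0, 6.1]
grip_width: 26.1
```

Emit:
arm_command([
  [0,0,0,0],
  [0,0,0,0],
  [0,0,0,0],
  [0,0,0,0],
  [0,0,0,0],
], claw=0)

```text
time: 16.65
tool_pos: [510.3, -259.4, 92.8]
tcp_rot: [-1.571, 0.0, -1.445]
contact_force: [0.1, 0.9, -0.0]
grip_width: 61.0
```

Emit:
arm_command([
  [0,0,0,0],
  [0,0,0,0],
  [0,0,0,0],
  [0,0,0,0],
  [0,0,0,0],
])

```text
time: 17.15
tool_pos: [510.3, -259.4, 92.9]
tcp_rot: [-1.571, 0.0, -1.445]
contact_force: [-1.4, 0.4, 0.2]
grip_width: 91.6
```

It rested on the rack (+6 N) and is released. I'll retract and move aside so the cameras can see.

Emit:
arm_command([
  [0,-0.02,0,0],
  [0,-0.04,0,0],
  [0,-0.05,0,0],
  [0,-0.05,0,0],
  [0,-0.04,0,0],
])

```text
time: 17.65
tool_pos: [510.4, -259.5, 296.2]
tcp_rot: [-1.569, -0.002, -1.445]
contact_force: [0.5, -0.5, -0.2]
grip_width: 91.2
```

Emit:
arm_command([
  [-0.03,0,-0.02,0],
  [-0.045,0,-0.02,0],
  [-0.045,0,-0.02,0],
  [-0.03,0,-0.02,0],
  [0,0,0,0],
])

```text
time: 18.15
tool_pos: [409.7, -117.7, 293.5]
tcp_rot: [-1.571, 0.001, -1.443]
contact_force: [-0.6, 0.9, -0.1]
grip_width: 91.8
```

Emit:
arm_command([
  [0,0,0,0],
  [0,0,0,0],
  [0,0,0,0],
])

```text
time: 18.45
tool_pos: [412.7, -121.5, 292.7]
tcp_rot: [-1.571, 0.0, -1.446]
contact_force: [-0.5, -0.8, -0.2]
grip_width: 91.4
```

```bash
python3 - <<'E'
from h import *
p=cap('scene');q=cap('top')
a=cv2.resize(p['img'][80:300,190:510],None,fx=2.4,fy=2.4,interpolation=2);print(a.shape)
cv2.imwrite('pics/end.png',a[:,:,::-1]);print(T()[:3,3])
for k in('puller','loop'):
    for c in(p,q):print(k,[(world(c,r['xyz']).round(1),round(r['confidence'],2)) for r in vision.find_in(c,k)[:2]])
E
```

```text
(528, 768, 3)
[ 412.49891818 -121.33099192  292.5598905 ]
puller [(array([ 519.9, -244.2,   99.9]), 0.72)]
puller [(array([ 511.8, -249.5,   83.4]), 0.79)]
loop [(array([428.6, 161.2,  47.8]), 0.66)]
loop [(array([427.5, 161.2,  47.1]), 0.73)]
```

View pics/end.png

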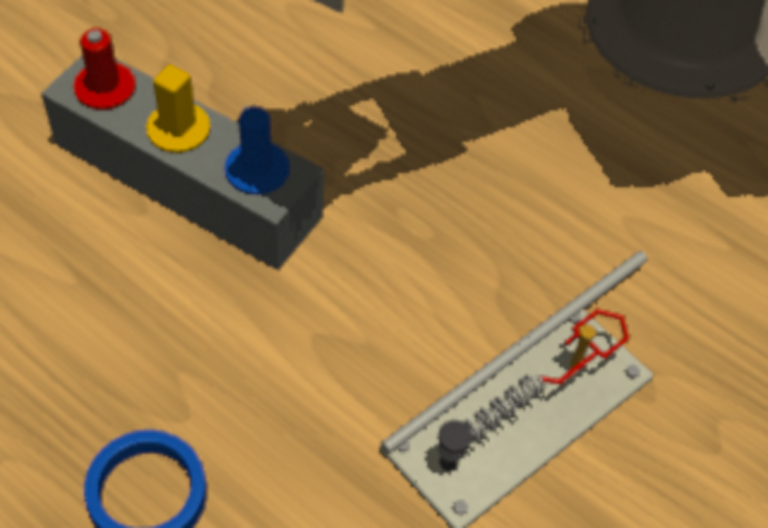

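The puller stands upright in the middle slot at (175,110). The hook's throat holds the brass post at (587,335), and the robot is clear of everything.

```bash
python3 -c "
from h import *
print(job.close_job())"
```

```text
the job is handed in; nothing more can be done
None
```

The spring is hooked on the brass post, and the puller is back upright in its own middle slot, released. I handed the job in at about 18.6 s of the 61 s allowed. No verdict is reported.

**What I did:** I gripped the yellow handle, put the pin down through the loop and stretched the spring about 53 mm. I swung it about 23° round the post, then eased back until the crossbar seated. I centred the pin in the loop, lifted it out and returned the puller to the rack. The gripper held only the handle and never touched the red hook or loop.

**Checks:**
- **Stretch:** the pull read about 6.0 N at full stretch, against 5.8 N expected.
- **Seating:** the pull on the pin dropped to about zero once the post took the spring. The wrist and scene views afterwards show the post in the throat, with the spring still stretched.
- **Puller:** the final scene view shows it upright in its slot, with the arm well clear.

**Disagreement:** the first network and hand-picked positions for the puller were about 8–13 mm off in y. Fitting its outline in all three cameras gave y ≈ -257 mm. I used that value, and the grasp confirmed it.

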